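Set the party cups out on their colour plinths

ROBOT

A 6-joint arm with a two-finger parallel gripper is mounted at the origin on the work surface. World frame = base frame: x ahead of the robot, y to its left, z up, the work surface at z = 0. Lengths are in mm, angles in rad, forces in N, time in s.
With the tool pointing down it reaches from about 350 to 775 mm from the base axis. Payload 7.3 kg.
Tool frame: the origin (TCP) lies at the very end of the fingers, on their centre line; the grasp point (between the pads) lies behind it (bot.grip_point_offset is the z of the grasp point in the tool frame, in mm); z points along the fingers, y is the line along which they close (so a half turn about z gives the same grasp; the last joint's range is limited). The gripper opens to 92 mm and grips with 3 to 60 N. Pads are 19 mm wide; open, the fingers measure 130 mm over their backs; the gripper's body (75 mm by 190 mm) begins 47 mm behind the grasp point.
Start: joints at [-1.251, 0.342, 1.524, -0, 1.275, -0.146], TCP at [235.821, -469.077, 226.741] pointing down, gripper open.
Joint ranges: [-2.53, 2.53], [-0.77, 2.02], [0.04, 2.7], [-1, 4.14], [0.28, 2.66], [-3.11, 3.11]. Speed limits (rad/s): [2.57, 2.57, 3.14, 3.14, 3.14, 3.14].

INTERFACE

Orientations are given as [roll, pitch, yaw] about the fixed x, y, z axes, in that order (R = Rz(yaw) Ry(pitch) Rx(roll)).
In Python, from plant import bot gives the robot as it stands. The module is installed in compiled form; this text tells all that it offers.
- The arm moves only by the shell command python3 -m crank 'ROWS'. ROWS is JSON, a list that holds one entry, the list of rows, each a list of 5 numbers: the opening, from 0 (shut) to 1 (fully open), then the shift along the tool's x, y, z in cm, then the turn about the tool's z in degrees. In form: [[[claw, x, y, z, turn], ...]]. A call has exactly 10 rows; each row is the pose to reach, as a shift and turn from the pose commanded when the call began, along the tool's axes at that moment; what a row does not reach only later rows make up. A row lasts 1/10 s, in which the tool goes at most 50 mm and 8.59 degrees, less where a joint would pass 70% of its speed; a pose out of reach is approached as far as the arm can. A call with a gripper value outside its range is refused whole. The fingers move at their own pace and stop on an object; the grip force is fixed at half the most. Time passes only in rows, so rows that repeat a pose let the fingers close, or fill a call up. It gives the time, the measured TCP pose, the force, the opening and the grip force at its end, in the units of the state.
- bot.get_obs(): the state, without advancing time (a new reading comes with each control period).
- bot.capture(name): name is "side" or "top" or "wrist"; returns (picture, depth): 480x640x3 uint8, red, green, blue; 480x640 float32, mm along the optical axis (not along the pixel's ray), 0 where there is no reading.
- bot.calibration(name): a dict with "vertical_fov" (degrees; the focal length in pixels is half the picture's height over the tangent of half this angle, whatever the lens; pixels are square), "cx", "cy" (the principal point, pixels), "D" ([k1, k2, p1, p2, k3] as OpenCV has them; the pictures are not rectified), "rvec" (rotation vector, rad) and "tvec" (3), from world to camera coordinates, as OpenCV has them; the wrist camera has in their place "tool_from_camera" (4x4, takes a point from camera to tool coordinates, whose origin is the TCP and whose axes are the flange's). Camera axes: x right, y down, z forward; pixel columns grow to the right and rows downward; lengths in mm; the calibration is good to about 2 mm. A picture is of the moment at which its call begins: read the wrist's pose just before it. calibration takes no time and is no camera call.
- bot.close_job(): hands the job in; it is judged then, once.
The state is a dict: "time": time; "joint_positions": joint angles; "dq": joint speeds; "tau": joint torques, N m; "tool_pos": TCP position; "tcp_rot": TCP orientation; "contact_force": force on the tool from outside, world axes, zero at the start; "moment": the same for the moment, N m; "grip_width": finger opening in mm; "finger_force": force on a finger pad.
Only numpy, scipy, OpenCV 4.12 (cv2) and the standard library are available. Lean on these libraries where they do the work, as an engineer would, in place of code of your own. Each camera call takes 0.05 s, during which the arm holds its last target. There are 200 camera calls.

TASK

Dress the counter display of the party shop: stand each of the four open ribbed cups upright on the round plinth of its own colour (green on green, yellow on yellow, blue on blue, pink on pink), centred on the plinth so that no part of its foot hangs over the edge. Leave the closed green and pink candle tins where they stand.

Things in the scene. Friction and masses are not known exactly. Their poses are not given: they have to be found in the camera images.
- cup_green: loose open-topped ribbed green plastic party cup, standing upright, 90 mm high, round: 48 mm across at the foot widening to 58 mm at the rim (ribs add about 1 mm), wall 3 mm, about 50 g; stiff enough to be gripped across its sides, best in the upper third. Origin: centre of the underside of the foot; z up along the cup.
- cup_yellow: loose open-topped ribbed yellow plastic party cup, standing upright, 90 mm high, round: 48 mm across at the foot widening to 58 mm at the rim (ribs add about 1 mm), wall 3 mm, about 50 g; stiff enough to be gripped across its sides, best in the upper third. Origin: centre of the underside of the foot; z up along the cup.
- cup_blue: loose open-topped ribbed blue plastic party cup, standing upright, 90 mm high, round: 48 mm across at the foot widening to 58 mm at the rim (ribs add about 1 mm), wall 3 mm, about 50 g; stiff enough to be gripped across its sides, best in the upper third. Origin: centre of the underside of the foot; z up along the cup.
- cup_pink: loose open-topped ribbed pink plastic party cup, standing upright, 90 mm high, round: 48 mm across at the foot widening to 58 mm at the rim (ribs add about 1 mm), wall 3 mm, about 50 g; stiff enough to be gripped across its sides, best in the upper third. Origin: centre of the underside of the foot; z up along the cup.
- plinth_green: fixed solid round green display plinth, 76 mm across and 30 mm high, flat top, thin white skirt 80 mm across round its foot. Origin: centre of its underside on the counter; the top face is 30 mm above it.
- plinth_yellow: fixed solid round yellow display plinth, 76 mm across and 30 mm high, flat top, thin white skirt 80 mm across round its foot. Origin: centre of its underside on the counter; the top face is 30 mm above it.
- plinth_blue: fixed solid round blue display plinth, 76 mm across and 30 mm high, flat top, thin white skirt 80 mm across round its foot. Origin: centre of its underside on the counter; the top face is 30 mm above it.
- plinth_pink: fixed solid round pink display plinth, 76 mm across and 30 mm high, flat top, thin white skirt 80 mm across round its foot. Origin: centre of its underside on the counter; the top face is 30 mm above it.
- tin_green: loose squat closed green candle tin, 60 mm across, 40 mm high, with a silver band and a small silver disc on its flat lid, 160 g. It is not a cup and stays where it is. Origin: centre of its underside.
- tin_pink: loose squat closed pink candle tin, 60 mm across, 40 mm high, with a silver band and a small silver disc on its flat lid, 160 g. It is not a cup and stays where it is. Origin: centre of its underside.
Things that resemble listed ones, but are neither listed nor needed, are in the scene too. Leave any black look-alike of the plinth_pink alone.

How it is judged:
By the outcome, as a careful person would: the job done as asked, in the order asked, and still so for the second after the job is handed in, with the robot touching nothing.
It also fails if it takes over 112 s, if anything falls off the work surface, if the arm or the gripper's body presses on something with over 40 N, if the wrist force passes 120 N, or if a joint passes its speed limit or range.

## Working session

There is one attempt and no reset: what is moved stays moved. The work goes in short steps, Python scripts to look and compute and a shell command to move; the robot and the scene stay as the last step left them, time stands still between calls to the robot, and variables do not carry over. Pictures are saved under pics/ and viewed, at most 14 in all, crops included, and the job is handed in when it is done.

```bash
mkdir -p pics
cat > h.py <<'E'
import numpy as np, cv2
from plant import bot
from scipy.spatial.transform import Rotation as R
def cam(n):
    c=bot.calibration(n); f=240/np.tan(np.radians(c["vertical_fov"]/2))
    return c,np.array([[f,0,c["cx"]],[0,f,c["cy"]],[0,0,1]]),np.array(c["D"],float)
def rays(n,uv,obs=None):
    c,K,D=cam(n); p=cv2.undistortPoints(np.array(uv,float).reshape(-1,1,2),K,D).reshape(-1,2)
    d=np.c_[p,np.ones(len(p))]
    if n=="wrist":
        T=np.array(c["tool_from_camera"]); Rw=R.from_euler('xyz',obs["tcp_rot"]).as_matrix()
        return Rw@T[:3,3]+obs["tool_pos"], d@(Rw@T[:3,:3]).T
    Rm=cv2.Rodrigues(np.array(c["rvec"],float))[0]
    return -Rm.T@np.array(c["tvec"],float).ravel(), d@Rm
def at_z(n,uv,z,obs=None):
    o,d=rays(n,uv,obs); return o+d*((z-o[2])/d[:,2])[:,None]
E
python3 - <<'E'
from h import *
print(bot.get_obs(), bot.grip_point_offset)
for n in("top","side"):
    p,d=bot.capture(n); cv2.imwrite(f"pics/{n}.png",p[:,:,::-1]); np.savez(f"{n}.npz",p=p,d=d)
    print(n,cam(n),rays(n,[[320,240]]))
E
```

```text
{'time': 0.0, 'joint_positions': array([-1.25099875e+00,  3.42745287e-01,  1.52500386e+00, -2.12060224e-05,
        1.27537732e+00, -1.45986109e-01]), 'dq': array([-0.00021067, -0.00036833, -0.00167006, -0.00119983, -0.00152022,
        0.00097427]), 'tau': array([-4.11077126e-03, -4.31256652e+01, -2.44223177e+01,  7.13164313e-02,
        5.61437826e-02, -1.08575796e-04]), 'tool_pos': array([ 235.68453452, -468.68179946,  226.03783596]), 'tcp_rot': array([-3.14007221e+00, -2.03057722e-04,  4.65789723e-01]), 'contact_force': array([-0.50347639, -0.76979707, -0.06693444]), 'moment': array([-0.02722974,  0.04955538, -0.01969522]), 'finger_force': 0.0, 'grip_width': 91.67275836366017} -18.8
top ({'vertical_fov': 56.663583187962075, 'cx': 316.8549148584768, 'cy': 235.89167180401097, 'D': array([-0.07860665,  0.        ,  0.        ,  0.        ,  0.        ]), 'rvec': array([ 2.15968135, -2.19133884,  0.11360982]), 'tvec': array([ -7.86597597, 524.55334318, 928.84910986])}, array([[445.13648812,   0.        , 316.85491486],
       [  0.        , 445.13648812, 235.8916718 ],
       [  0.        ,   0.        ,   1.        ]]), array([-0.07860665,  0.        ,  0.        ,  0.        ,  0.        ])) (array([432.42212435,  -7.41743418, 975.15887955]), array([[ 0.08708027, -0.01540199, -0.99615004]]))
side ({'vertical_fov': 51.86286928954513, 'cx': 314.28787147135404, 'cy': 233.84227441061472, 'D': array([-0.11831633,  0.        ,  0.        ,  0.        ,  0.        ]), 'rvec': array([ 0.38611206, -2.61157957,  1.3963543 ]), 'tvec': array([ 498.45469792,   91.92282002, 1171.88152106])}, array([[493.57114515,   0.        , 314.28787147],
       [  0.        , 493.57114515, 233.84227441],
       [  0.        ,   0.        ,   1.        ]]), array([-0.11831633,  0.        ,  0.        ,  0.        ,  0.        ])) (array([ 190.81764182, 1028.21876418,  732.50801407]), array([[ 0.24228873, -0.78963435, -0.56397107]]))
```

View pics/top.png

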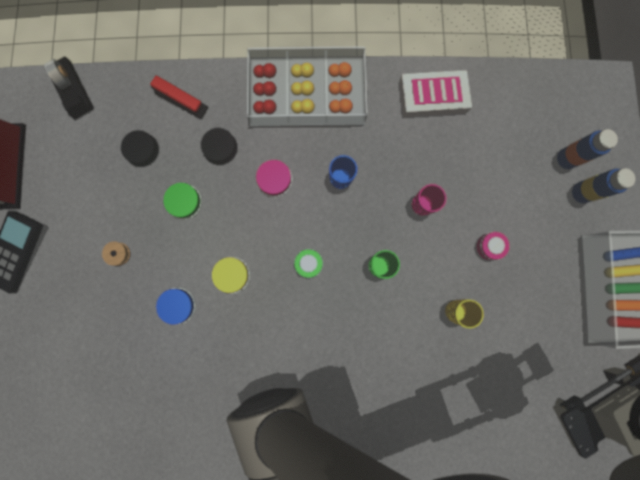

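View pics/side.png

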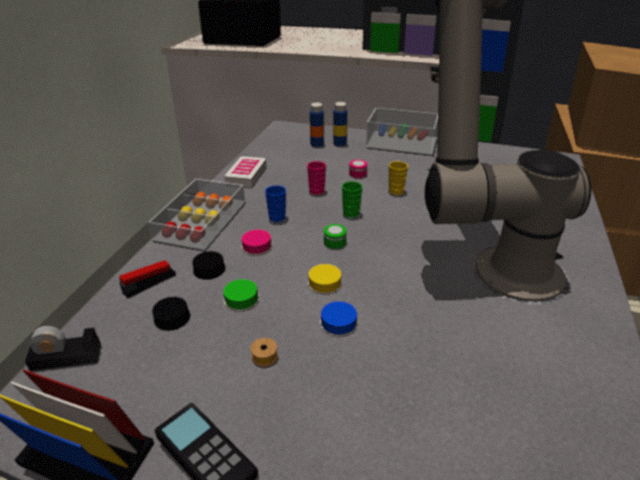

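The top view shows cups at green (385,265), yellow (466,313), blue (343,172) and pink (430,200). Plinths are at green (181,200), yellow (229,275), blue (174,306) and pink (274,177), and tins at (308,263) and (494,246). I'll compute positions from the depth.

Run:
```python
from h import *
def fitc(P):
    A=np.c_[2*P,np.ones(len(P))];s=np.linalg.lstsq(A,(P**2).sum(1),rcond=None)[0]
    return s[:2],np.sqrt(s[2]+s[:2]@s[:2])
S=np.load("top.npz");d=S["d"];p=S["p"]
vv,uu=np.mgrid[:480,:640]
o,r=rays("top",np.c_[uu.ravel(),vv.ravel()]);W=(o+r*d.ravel()[:,None]).reshape(480,640,3)
sat=(p.max(2).astype(int)-p.min(2))
items=dict(cg=(385,265),cy=(466,313),cb=(343,172),cp=(430,200),pg=(181,200),py=(229,275),pb=(174,306),pp=(274,177),tg=(308,263),tp=(494,246),black=(219,146))
for k,(u,v) in items.items():
    m=(np.abs(uu-u)<26)&(np.abs(vv-v)<26)&(d>0)
    Q=W[m]; 
    zr=(80,97) if k[0]=='c' else (22,38) if k[0] in'pb' else (33,47)
    q=Q[(Q[:,2]>zr[0])&(Q[:,2]<zr[1])][:,:2]
    if len(q)<5: print(k,len(q),Q[:,2].max());continue
    h=cv2.convexHull(q.astype(np.float32)).reshape(-1,2)
    c,rad=cv2.minEnclosingCircle(q.astype(np.float32)); f=fitc(h)
    print(k,len(q),"enc",np.round(c),round(rad,1),"mean",np.round(q.mean(0)),"fit",np.round(f[0]),round(f[1],1),"zmax",round(Q[:,2].max()))
```

```text
cg 159 enc [ 461. -150.] 29.0 mean [ 462. -153.] fit [ 461. -150.] 28.4 zmax 93
cy 202 enc [ 358. -317.] 28.7 mean [ 358. -318.] fit [ 359. -317.] 27.9 zmax 93
cb 172 enc [655. -70.] 28.7 mean [657. -69.] fit [655. -70.] 28.2 zmax 93
cp 176 enc [ 593. -250.] 29.0 mean [ 593. -251.] fit [ 593. -250.] 28.4 zmax 92
pg 945 enc [607. 280.] 38.6 mean [607. 279.] fit [607. 280.] 37.6 zmax 34
py 1010 enc [444. 172.] 38.4 mean [444. 171.] fit [445. 172.] 37.7 zmax 34
pb 999 enc [378. 291.] 38.5 mean [379. 291.] fit [378. 291.] 37.5 zmax 35
pp 889 enc [655.  79.] 37.7 mean [654.  78.] fit [655.  78.] 36.6 zmax 34
tg 630 enc [467.   5.] 30.2 mean [467.   5.] fit [467.   5.] 29.4 zmax 46
tp 611 enc [ 498. -398.] 31.0 mean [ 498. -397.] fit [ 498. -398.] 30.0 zmax 44
black 946 enc [731. 200.] 39.1 mean [730. 200.] fit [731. 200.] 38.2 zmax 35
```

```bash
python3 -m crank '[[[1,3.8,-2,0.7,3],[1,7.6,-4.1,1.4,6],[1,11.5,-6.1,2.1,9],[1,15.3,-8.2,2.8,12],[1,19.1,-10.2,3.5,15],[1,23,-12.3,4.2,18],[1,26.8,-14.3,4.9,21],[1,30.6,-16.3,5.6,24],[1,34.45,-18.4,6.4,26.7],[1,34.45,-18.4,6.7,26.7]]]'
python3 - <<'E'
from h import *
o=bot.get_obs();print(o["tool_pos"],o["tcp_rot"])
p,d=bot.capture("wrist");cv2.imwrite("pics/w1.png",p[:,:,::-1])
E
```

```text
time: 1.1
tool_pos: [462.6, -145.7, 158.7]
tcp_rot: [-3.14, 0.001, 0.004]
contact_force: [0.4, -0.0, 0.4]
grip_width: 91.8
finger_force: 0.0
[ 462.55044722 -145.73561145  158.73732389] [-3.13982938e+00  5.93925575e-04  3.78657396e-03]
```

View pics/w1.png

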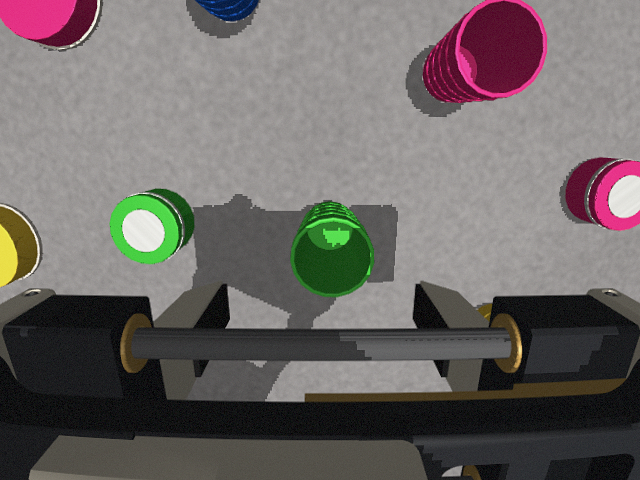

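The wrist view shows the green rim around (332,257), the pink rim around (501,48) and the green tin disc at (140,231).

Run:
```python
from h import *
o=bot.get_obs();print(o["tool_pos"],o["tcp_rot"])
print(at_z("wrist",[[332,257],[501,48]],90,o).round(1),at_z("wrist",[[140,231]],40,o).round(1))
```

```text
[ 461.33845536 -147.53603571  158.48593354] [-3.14055921e+00  1.87521050e-03  4.35715815e-03]
[[ 460.7 -154.2   90. ]
 [ 592.4 -253.3   90. ]] [[465.1   2.4  40. ]]
```

```bash
python3 -m crank '[[[1,0,0.1,2.5,0],[1,0,0.1,5.5,0],[1,0,0.1,8.5,0],[1,0,0.1,10.5,0],[1,0,0.1,10.5,0],[1,0,0.1,10.5,0],[0,0,0.1,10.5,0],[0,0,0.1,10.5,0],[0,0,0.1,10.5,0],[0,0,0.1,10.5,0]]]'
```

```text
time: 2.15
tool_pos: [461.3, -151.1, 55.3]
tcp_rot: [3.141, -0.001, -0.0]
contact_force: [0.3, -0.2, 0.8]
grip_width: 64.5
finger_force: 0.0
```

```bash
python3 -m crank '[[[0,0,0,0,0],[0,0,0,0,0],[0,0,0,0,0],[0,0,0,-1,0],[0,0,0,-3,0],[0,0,0,-5.5,0],[0,0,0,-8,0],[0,0,0,-10.5,0],[0,0,0,-12.5,0],[0,0,0,-13,0]]]'
```

```text
time: 3.15
tool_pos: [461.9, -151.3, 187.2]
tcp_rot: [3.14, -0.004, -0.0]
contact_force: [0.1, -0.6, -0.7]
grip_width: 56.7
finger_force: 30.0
```

```bash
python3 -m crank '[[[0,0.7,-2,0,0],[0,2,-6,0,0],[0,3.4,-10,0,0],[0,4.7,-14,0,0],[0,6.1,-18,0,0],[0,7.5,-22,0,0],[0,8.8,-26,0,0],[0,10.2,-30,0,0],[0,11.5,-34,0,0],[0,12.9,-38,0,0]]]' && python3 -m crank '[[[0,1,-3,0,0],[0,1.6,-4.7,0,0],[0,1.7,-5.1,1,0],[0,1.7,-5.1,3,0],[0,1.7,-5.1,5,0],[0,1.7,-5.1,7,0],[0,1.7,-5.1,8,0],[0,1.7,-5.1,8,0],[0,1.7,-5.1,8,0],[0,1.7,-5.1,8,0]]]'
python3 - <<'E'
from h import *
o=bot.get_obs();print(o["tool_pos"],o["tcp_rot"])
p,d=bot.capture("side");cv2.imwrite("pics/s2.png",cv2.resize(p[200:380,150:390,::-1],None,fx=3,fy=3))
E
```

```text
time: 4.15
tool_pos: [589.7, 230.7, 183.6]
tcp_rot: [3.141, 0.002, 0.0]
contact_force: [0.2, -0.7, -1.3]
grip_width: 56.4
finger_force: 30.0
time: 5.15
tool_pos: [607.7, 280.0, 105.9]
tcp_rot: [-3.141, -0.002, -0.0]
contact_force: [-0.5, 0.6, -0.8]
grip_width: 56.8
finger_force: 30.0
[607.71879272 279.97384908 105.88189362] [-3.14108549e+00 -1.97328680e-03 -4.22675641e-04]
```

View pics/s2.png

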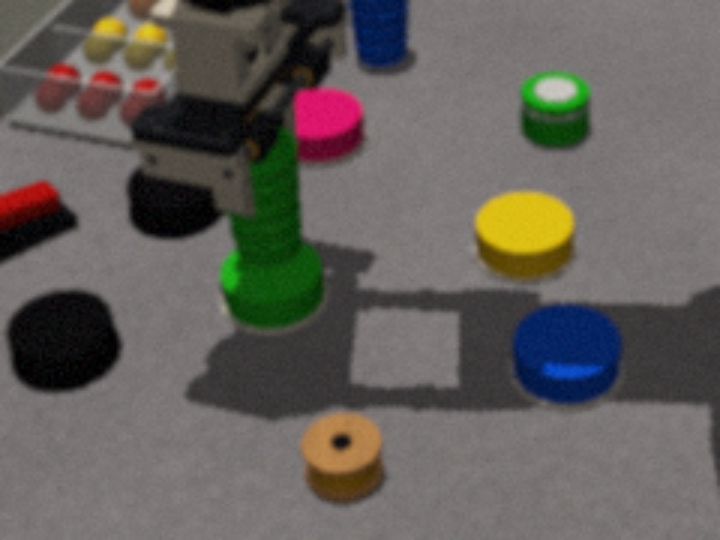

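The cup hangs about 20 mm above the green plinth, centred over it (crop around (270,260)). I'll lower it and release.

```bash
python3 -m crank '[[[0,0,0,0.8,0],[0,0,0,1.5,0],[0,0,0,1.9,0],[0,0,0,1.9,0],[0,0,0,1.9,0],[1,0,0,1.9,0],[1,0,0,1.9,0],[1,0,0,1.9,0],[1,0,0,1.9,0],[1,0,0,1.9,0]]]' && python3 -m crank '[[[1,0,0,0,0],[1,0,0,-2,0],[1,0,0,-5,0],[1,0,0,-8,0],[1,0,0,-11,0],[1,-1,3,-11,0],[1,-3,7,-11,0],[1,-5,11,-11,0],[1,-7,15,-11,0],[1,-9,19,-11,0]]]'
```

```text
time: 6.2
tool_pos: [607.1, 280.0, 85.7]
tcp_rot: [3.142, -0.0, -0.0]
contact_force: [0.0, -0.4, 0.6]
grip_width: 90.2
finger_force: 0.0
time: 7.2
tool_pos: [516.0, 88.7, 195.9]
tcp_rot: [3.141, -0.001, 0.0]
contact_force: [0.4, -0.3, 0.7]
grip_width: 91.9
finger_force: 0.0
```

```bash
python3 -m crank '[[[1,-1.6,4.1,0,0],[1,-3.2,8.2,0,0],[1,-4.8,12.3,0,0],[1,-6.4,16.4,0,0],[1,-8,20.5,0,0],[1,-9.6,24.6,0,0],[1,-11.2,28.7,0,0],[1,-12.8,32.8,0,0],[1,-14.4,36.9,1.5,0],[1,-15.8,40.7,3.5,0]]]' && python3 -m crank '[[[1,0,0,0,0],[1,0,0,2,0],[1,0,0,5,0],[1,0,0,8,0],[1,0,0,10.5,0],[1,0,0,10.5,0],[1,0,0,10.5,0],[0,0,0,10.5,0],[0,0,0,10.5,0],[0,0,0,10.5,0]]]'
```

```text
time: 8.2
tool_pos: [358.4, -319.4, 161.5]
tcp_rot: [3.139, -0.002, -0.001]
contact_force: [0.7, -0.0, 0.2]
grip_width: 91.9
finger_force: 0.0
time: 9.2
tool_pos: [359.4, -317.4, 56.8]
tcp_rot: [3.14, -0.001, -0.0]
contact_force: [1.1, 1.0, -0.5]
grip_width: 72.3
finger_force: 0.0
```

```bash
python3 -m crank '[[[0,0,0,0,0],[0,0,0,0,0],[0,0,0,0,0],[0,0,0,0,0],[0,0,0,-1.5,0],[0,0,0,-4,0],[0,0,0,-7,0],[0,0,0,-10,0],[0,0,0,-12.5,0],[0,0,0,-13,0]]]'
```

```text
time: 10.2
tool_pos: [359.8, -317.9, 188.2]
tcp_rot: [3.138, -0.003, -0.0]
contact_force: [0.1, -1.2, -0.7]
grip_width: 55.8
finger_force: 30.0
```

```bash
python3 -m crank '[[[0,0.4,-2,0,0],[0,1.1,-6,0,0],[0,1.8,-10,0,0],[0,2.5,-14,0,0],[0,3.2,-18,0,0],[0,3.9,-22,0,0],[0,4.6,-26,0,0],[0,5.3,-30,0,0],[0,6,-34,0,0],[0,6.7,-38,0,0]]]' && python3 -m crank '[[[0,0.7,-4,0,0],[0,1.4,-8,0,0],[0,1.9,-10.7,0,0],[0,1.9,-10.9,1.5,0],[0,1.9,-10.9,4,0],[0,1.9,-10.9,6.5,0],[0,1.9,-10.9,8,0],[0,1.9,-10.9,8,0],[0,1.9,-10.9,8,0],[0,1.9,-10.9,8,0]]]'
python3 - <<'E'
from h import *
o=bot.get_obs();print(o["tool_pos"],o["tcp_rot"])
p,d=bot.capture("side");cv2.imwrite("pics/s3.png",cv2.resize(p[170:350,190:430,::-1],None,fx=3,fy=3))
E
```

```text
time: 11.2
tool_pos: [425.4, 64.7, 184.6]
tcp_rot: [3.141, 0.002, -0.0]
contact_force: [0.8, -0.5, 0.3]
grip_width: 55.8
finger_force: 30.0
time: 12.2
tool_pos: [445.5, 172.1, 106.2]
tcp_rot: [-3.141, -0.001, -0.0]
contact_force: [-0.4, 0.3, 0.3]
grip_width: 55.9
finger_force: 30.0
[445.48603189 172.09395595 106.21350195] [-3.14146356e+00 -1.05404909e-03 -2.73543587e-04]
```

View pics/s3.png

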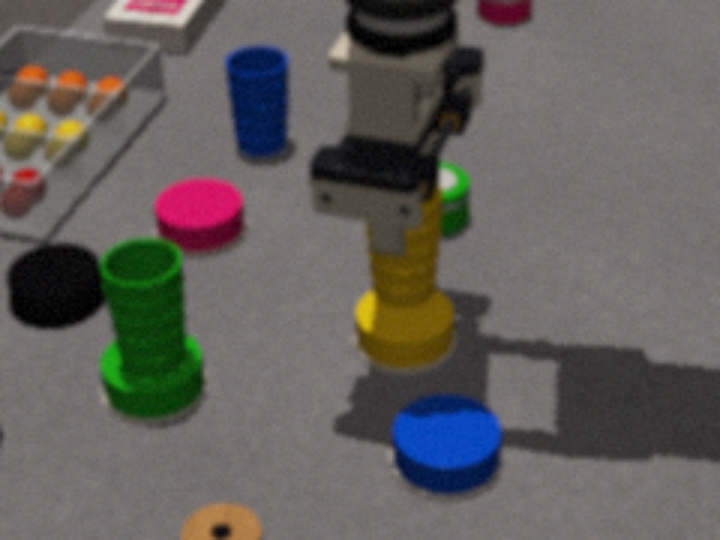

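The green cup stands centred on its plinth, and the yellow cup is above its own. I'll lower it, release, and go towards the blue cup.

```bash
python3 -m crank '[[[0,0,0,0.8,0],[0,0,0,1.5,0],[0,0,0,1.9,0],[0,0,0,1.9,0],[0,0,0,1.9,0],[1,0,0,1.9,0],[1,0,0,1.9,0],[1,0,0,1.9,0],[1,0,0,1.9,0],[1,0,0,1.9,0]]]' && python3 -m crank '[[[1,0,0,0,0],[1,0,0,-2,0],[1,0,0,-5,0],[1,0,0,-8,0],[1,0,0,-11,0],[1,3,3.4,-11,0],[1,6,6.9,-11,0],[1,9,10.3,-11,0],[1,12,13.8,-11,0],[1,15,17.2,-11,0]]]'
```

```text
time: 13.25
tool_pos: [445.1, 172.0, 86.7]
tcp_rot: [3.142, -0.0, -0.0]
contact_force: [-0.2, 0.3, -0.2]
grip_width: 89.9
finger_force: 0.0
time: 14.25
tool_pos: [596.0, -1.6, 196.7]
tcp_rot: [3.142, -0.0, -0.0]
contact_force: [1.0, 0.6, -0.1]
grip_width: 91.9
finger_force: 0.0
```

```bash
python3 -m crank '[[[1,2.5,3,0,0],[1,5,6,0,0],[1,6,7.05,1,0],[1,6,7.05,3.5,0],[1,6,7.05,6.5,0],[1,6,7.05,9.5,0],[1,6,7.05,12,0],[1,6,7.05,14.1,0],[1,6,7.05,14.1,0],[1,6,7.05,14.1,0]]]' && python3 -m crank '[[[0,0,0,0,0],[0,0,0,0,0],[0,0,0,0,0],[0,0,0,0,0],[0,0,0,0,0],[0,0,0,0,0],[0,0,0,0,0],[0,0,0,-1,0],[0,0,0,-3,0],[0,0,0,-5,0]]]'
```

```text
time: 15.25
tool_pos: [654.8, -70.0, 55.7]
tcp_rot: [-3.141, 0.001, 0.0]
contact_force: [0.2, -0.2, 0.0]
grip_width: 91.6
finger_force: 0.0
time: 16.25
tool_pos: [654.7, -70.4, 106.4]
tcp_rot: [-3.141, 0.001, -0.0]
contact_force: [-0.5, 0.2, 0.0]
grip_width: 55.5
finger_force: 30.0
```

```bash
python3 -m crank '[[[0,0,0,-3,0],[0,0,0,-6,0],[0,0,0,-9,0],[0,-1,-1.3,-11,0],[0,-3,-3.9,-11,0],[0,-5.4,-7,-11,0],[0,-7.8,-10.2,-11,0],[0,-10.2,-13.3,-11,0],[0,-12.6,-16.4,-11,0],[0,-15,-19.6,-11,0]]]' && python3 -m crank '[[[0,-2.4,-3.1,0,0],[0,-4.8,-6.3,0,0],[0,-7.2,-9.4,0,0],[0,-9.6,-12.5,0,0],[0,-11.7,-15.2,0,0],[0,-12.7,-16.55,0,0],[0,-12.7,-16.55,2.5,0],[0,-12.7,-16.55,5.5,0],[0,-12.7,-16.55,8.5,0],[0,-12.7,-16.55,10,0]]]'
python3 - <<'E'
from h import *
p,d=bot.capture("side");o=bot.get_obs();print(o["tool_pos"],o["tcp_rot"])
cv2.imwrite("pics/s4.png",cv2.resize(p[190:370,190:430,::-1],None,fx=3,fy=3))
E
```

```text
time: 17.25
tool_pos: [503.9, 126.6, 216.4]
tcp_rot: [-3.141, -0.001, -0.001]
contact_force: [1.0, 0.7, -0.4]
grip_width: 55.5
finger_force: 30.0
time: 18.25
tool_pos: [376.9, 290.6, 114.1]
tcp_rot: [3.14, 0.002, 0.0]
contact_force: [0.2, -0.1, -0.9]
grip_width: 55.4
finger_force: 30.0
[376.23089715 290.14858427 112.66580663] [ 3.13895886e+00  4.75400383e-03 -8.66706688e-05]
```

View pics/s4.png

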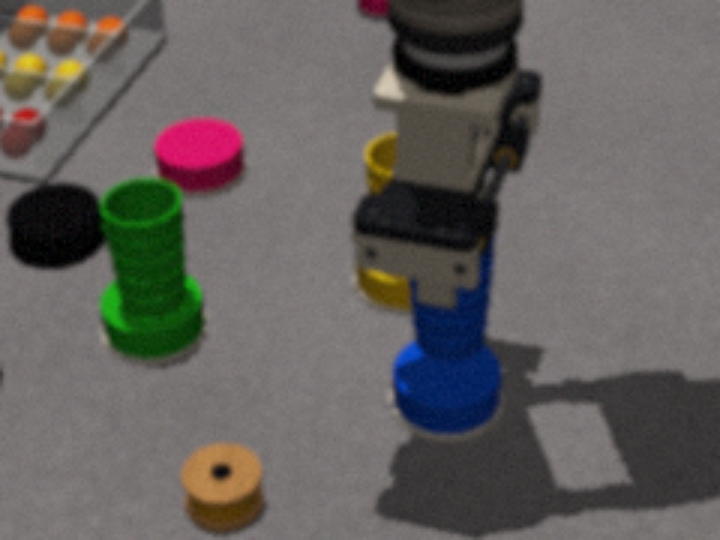

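Blue is centred above its plinth. I'll lower it, release, lift straight up, and go to the pink cup.

```bash
python3 -m crank '[[[0,0,0,0.8,0],[0,0,0,1.6,0],[0,0,0,2.4,0],[0,0,0,2.9,0],[0,0,0,2.9,0],[0,0,0,2.9,0],[1,0,0,2.9,0],[1,0,0,2.9,0],[1,0,0,2.9,0],[1,0,0,2.9,0]]]' && python3 -m crank '[[[1,0,0,0,0],[1,0,0,0,0],[1,0,0,-2,0],[1,0,0,-5,0],[1,0,0,-8,0],[1,0,0,-11,0],[1,1.2,3,-11,0],[1,2.6,6.5,-11,0],[1,4,10,-11,0],[1,5.5,14.1,-11,0]]]'
```

```text
time: 19.3
tool_pos: [378.1, 291.1, 86.8]
tcp_rot: [-3.142, -0.0, -0.0]
contact_force: [-0.2, 0.1, -0.4]
grip_width: 83.1
finger_force: 0.0
time: 20.3
tool_pos: [433.3, 149.1, 196.9]
tcp_rot: [-3.141, -0.001, 0.001]
contact_force: [1.6, 0.2, -0.5]
grip_width: 91.8
finger_force: 0.0
```

```bash
python3 -m crank '[[[1,1.6,4,0,0],[1,3.2,8,0,0],[1,4.8,12,0,0],[1,6.4,16,0,0],[1,8,20,0,0],[1,9.6,24,0,0],[1,11.2,28,0,0],[1,12.8,32,0,0],[1,14.4,36,1.5,0],[1,16,40.05,3.5,0]]]' && python3 -m crank '[[[1,0,0,0,0],[1,0,0,2,0],[1,0,0,5,0],[1,0,0,8,0],[1,0,0,10.5,0],[1,0,0,10.5,0],[1,0,0,10.5,0],[0,0,0,10.5,0],[0,0,0,10.5,0],[0,0,0,10.5,0]]]' && python3 -m crank '[[[0,0,0,0,0],[0,0,0,0,0],[0,0,0,0,0],[0,0,0,0,0],[0,0,0,-1.5,0],[0,0,0,-4,0],[0,0,0,-7,0],[0,0,0,-10,0],[0,0,0,-12.5,0],[0,0,0,-13,0]]]'
```

```text
time: 21.3
tool_pos: [594.0, -252.5, 162.3]
tcp_rot: [3.14, -0.002, -0.0]
contact_force: [0.7, 0.1, 0.5]
grip_width: 91.7
finger_force: 0.0
time: 22.3
tool_pos: [593.6, -250.8, 58.1]
tcp_rot: [3.14, -0.002, -0.0]
contact_force: [0.0, -0.4, -1.1]
grip_width: 72.5
finger_force: 0.0
time: 23.3
tool_pos: [594.3, -251.2, 191.2]
tcp_rot: [3.138, -0.006, -0.0]
contact_force: [-0.6, -0.4, -0.5]
grip_width: 55.7
finger_force: 30.0
```

```bash
python3 -m crank '[[[0,0.4,-2,0,0],[0,1.1,-6,0,0],[0,1.9,-10,0,0],[0,2.6,-14,0,0],[0,3.4,-18,0,0],[0,4.1,-22,0,0],[0,4.9,-26,0,0],[0,5.6,-30,0,0],[0,6.2,-32.5,0,0],[0,6.2,-32.9,0,0]]]' && python3 -m crank '[[[0,0,0,1,0],[0,0,0,3,0],[0,0,0,5,0],[0,0,0,7,0],[0,0,0,8,0],[0,0,0,8,0],[0,0,0,8,0],[0,0,0,8,0],[0,0,0,8,0],[0,0,0,8,0]]]'
python3 - <<'E'
from h import *
p,d=bot.capture("side");o=bot.get_obs();print(o["tool_pos"],o["tcp_rot"])
cv2.imwrite("pics/s5.png",cv2.resize(p[160:340,190:430,::-1],None,fx=3,fy=3))
E
```

```text
time: 24.3
tool_pos: [654.6, 82.1, 185.4]
tcp_rot: [-3.141, 0.002, 0.004]
contact_force: [-0.3, -0.7, -1.2]
grip_width: 55.3
finger_force: 30.0
time: 25.3
tool_pos: [655.4, 78.5, 107.5]
tcp_rot: [3.142, -0.001, -0.0]
contact_force: [-0.4, -0.1, -0.6]
grip_width: 55.4
finger_force: 30.0
[655.2631844   78.57374606 107.30494649] [ 3.14150106e+00 -1.04203990e-03 -6.65576364e-05]
```

View pics/s5.png

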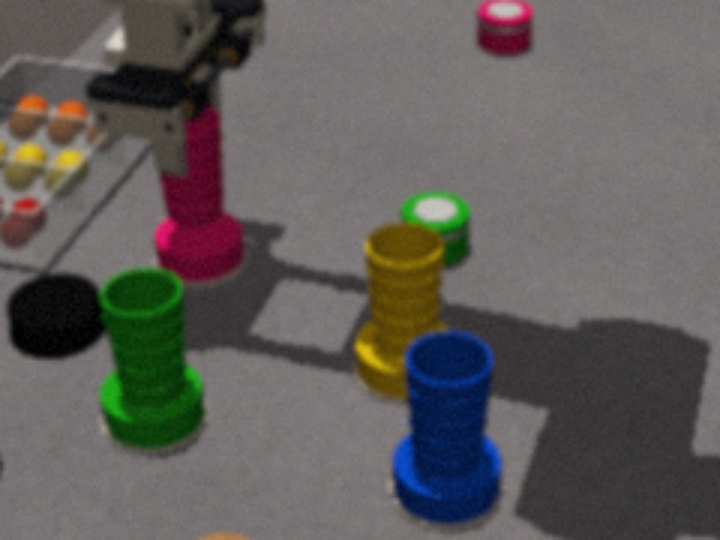

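Green, yellow and blue stand centred, and pink is above its plinth. I'll lower it, release, and retreat to the clear side.

```bash
python3 -m crank '[[[0,0,0,0.8,0],[0,0,0,1.5,0],[0,0,0,1.9,0],[0,0,0,1.9,0],[0,0,0,1.9,0],[1,0,0,1.9,0],[1,0,0,1.9,0],[1,0,0,1.9,0],[1,0,0,1.9,0],[1,0,0,1.9,0]]]' && python3 -m crank '[[[1,0,0,0,0],[1,0,0,-2,0],[1,0,0,-5,0],[1,0,0,-8,0],[1,0,0,-11,0],[1,-1.5,3,-12,0],[1,-3.5,7,-12,0],[1,-5.5,11,-12,0],[1,-7.5,15,-12,0],[1,-9.5,19,-12,0]]]' && python3 -m crank '[[[1,-2,4,0,0],[1,-4,8,0,0],[1,-6,12,0,0],[1,-8,15,0,0],[1,-9,17,0,0],[1,-9,17,0,0],[1,-9,17,0,0],[1,-9,17,0,0],[1,-9,17,0,0],[1,-9,17,0,0]]]'
python3 - <<'E'
from h import *
p,d=bot.capture("top");cv2.imwrite("pics/t6.png",p[:,:,::-1])
vv,uu=np.mgrid[:480,:640]
o,r=rays("top",np.c_[uu.ravel(),vv.ravel()]);W=(o+r*d.ravel()[:,None])
for k,(x,y) in dict(g=(607,280),y=(444.5,172),b=(378,291),p=(655,78.5),tg=(467,5),tp=(498,-398)).items():
    z=(33,47) if k[0]=='t' else (110,128)
    q=W[(np.hypot(W[:,0]-x,W[:,1]-y)<45)&(W[:,2]>z[0])&(W[:,2]<z[1])][:,:2].astype(np.float32)
    c,rad=cv2.minEnclosingCircle(q);print(k,np.round(np.array(c)-[x,y],1),round(rad,1))
E
```

```text
time: 26.35
tool_pos: [655.0, 78.5, 87.7]
tcp_rot: [3.142, -0.0, -0.0]
contact_force: [-0.2, -0.2, -0.4]
grip_width: 89.8
finger_force: 0.0
time: 27.35
tool_pos: [559.0, -112.8, 207.9]
tcp_rot: [3.141, -0.0, 0.0]
contact_force: [0.2, -0.2, -0.0]
grip_width: 91.7
finger_force: 0.0
time: 28.35
tool_pos: [470.4, -280.6, 207.7]
tcp_rot: [3.142, -0.0, 0.001]
contact_force: [-0.2, -0.3, -0.3]
grip_width: 91.7
finger_force: 0.0
g [-2.  -0.6] 29.8
y [ 0.5 -0.3] 29.1
b [0.6 0.3] 29.0
p [0.1 0.4] 29.1
tg [ 0.1 -1.1] 30.0
tp [-498.  398.] 0.0
```

View pics/t6.png

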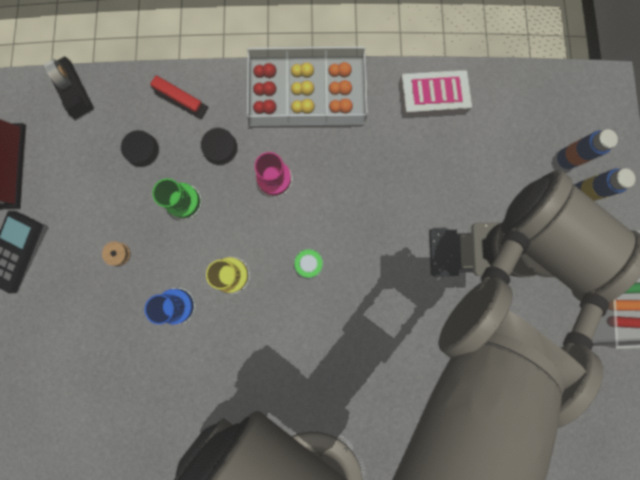

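All four cups stand upright within about 2 mm of their plinth centres. The green tin has not moved, the pink tin is hidden behind the arm but was never approached, and the arm is clear.

```bash
python3 -c "
from plant import bot
print(bot.close_job())"
```

```text
the job is handed in; nothing more can be done
None
```

All four cups are upright on the plinths of their own colour, each within about 2 mm of centre; neither tin was touched, and the job was handed in at about 28 s.

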